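# Vent the dry box and break its lid seal

### The arm

A 6-joint arm with a two-finger parallel gripper is mounted at the origin on the work surface; the furniture and walls round the work are solid. World frame = base frame: x ahead of the robot, y to its left, z up, the work surface at z = 0. Lengths are in mm, angles in rad, forces in N, time in s.
With the tool pointing down it reaches from about 300 to 775 mm from the base axis. Payload 14.6 kg.
Tool frame: the origin (TCP) lies at the very end of the fingers, on their centre line; the grasp point (between the pads) lies 19 mm behind it; z points along the fingers, y is the line along which they close (so a half turn about z gives the same grasp; the last joint's range is limited). The gripper opens to 94 mm and grips with 3 to 60 N. Pads are 16 mm wide; open, the fingers measure 119 mm over their backs; the gripper's body (75 mm by 177 mm) begins 78 mm behind the grasp point.
Start: joints at [-1.249, 0.3, 1.521, -0, 1.321, -0.067], TCP at [208.485, -508.943, 205.446] pointing down, gripper open.
Joint ranges: [-3.03, 3.03], [-0.79, 2.21], [0.23, 2.52], [-1.04, 4.18], [0, 3.07], [-2.55, 2.55]. Speed limits (rad/s): [2.22, 2.22, 2.57, 3.14, 3.14, 3.14].

### API

Orientations are given as [roll, pitch, yaw] about the fixed x, y, z axes, in that order (R = Rz(yaw) Ry(pitch) Rx(roll)).
In Python, from cell import manip gives the robot as it stands.
- The arm moves only by the tool servo_tool, never from a script. Its argument "motion" is a list that holds one entry, the list of rows, each a list of 7 numbers: the shift along the world's x, y, z as a fraction of full scale, then the turn, a rotation vector about the world's x, y, z as a fraction of full scale, then the closure, from 0 (fully open) to 1 (shut). In form: [[[x, y, z, rx, ry, rz, gripper], ...]]. A call has 1 to 10 rows; each row is the pose to reach, as a shift and turn from the pose commanded when the call began, turning the shorter way round; what a row does not reach only later rows make up. Full scale, the value 1, is 0.5 m for a shift and pi rad for a turn. A row lasts 1/10 s, in which the tool goes at most 50 mm and 8.59 degrees, less where a joint would pass 70% of its speed; a pose out of reach is approached as far as the arm can. A call with a number of a shift or a turn outside -1 to 1 is refused whole. A call with a gripper value outside its range is refused whole. The fingers move at their own pace and stop on an object; "newtons" is the grip in N (left out, the last holds). Time passes only in rows, so rows that repeat a pose let the fingers close. It gives the time, the measured TCP pose, the force, the opening and the grip force at its end, in the units of the state.
- manip.read_state(): the state, without advancing time (a new reading comes with each control period).
- manip.camera(name): name is "side" or "top" or "wrist"; returns a dict with "frame" (384x512x3 uint8, red, green, blue), "range_z" (384x512 float32, mm along the optical axis (not along the pixel's ray), 0 where there is no reading), "vfov" (degrees; the focal length in pixels is half the picture's height over the tangent of half this angle, whatever the lens; pixels are square), "cx", "cy" (the principal point, pixels), "cam_to_world" (4x4, takes a point from camera to world coordinates). Camera axes: x right, y down, z forward; pixel columns grow to the right and rows downward; lengths in mm; the calibration is good to about 2 mm. A picture is of the moment at which its call begins.
- manip.sign_off(): hands the job in; it is judged then, once.
The state is a dict: "clock": time; "joints": joint angles; "qd": joint speeds; "effort": joint torques, N m; "eef_pos": TCP position; "eef_rot": TCP orientation; "wrist_force": force on the tool from outside, world axes, zero at the start; "moment": the same for the moment, N m; "finger_gap": finger opening in mm; "finger_force": force on a finger pad.
Only numpy, scipy, OpenCV 4.12 (cv2) and the standard library are available. Lean on these libraries where they do the work, as an engineer would, in place of code of your own. Each camera call takes 0.05 s, during which the arm holds its last target. There are 200 camera calls.

### The job

The dry box with the reference discs has been under vacuum. Turn its vent knob clockwise (seen from above) to the stop, let go so that it springs back, and only then pull the lid straight up by its grip until the sticky seal gives, and finish while still holding the lid level just above the box, about 3 cm up. Do not let the lid fly up when the seal gives, and leave the weights and the bottle standing where they are.

Things in the scene. Friction and masses are not known exactly. Their poses are not given: they have to be found in the camera images.
- drybox: the dry box, fixed to the table: a grey box 150 (x) x 180 (y) mm, shut by a flat lid with two windows whose top face is 87 mm above the table, and with a round gauge on its front; the origin is the centre of its underside, on the table; x points from the front (gauge) to the back, y to its left side, z up; it stands at any yaw within 0.3 rad. Its vent valve stands off its right side
- vent_grip (a point): centre of the upright bar of the vent knob, 112 mm above the table, on the knob's vertical axis, at [0, -0.148, 0.112] in the box's frame. The black bar is 44 mm long, 13 mm thick and 36 mm high (z 88 to 124 mm), standing on a 38 mm round disc whose top is at 89 mm; with the knob at rest the bar lies along the box's x axis, so the fingers close along the box's y
- vent_knob (a joint): turn of the vent knob about its vertical axis, rad: 0 at rest, grows clockwise seen from above, stop at 1.2. A spring returns it to 0 when let go (it takes 0.03 N m to start and 0.125 N m at the stop)
- lid_grip (a point): centre of the lid grip, an upright black plastic fin in the middle of the lid: 16 mm thick (along the box's y), 40 mm long (along its x), rising 45 mm above the lid's top face; this point lies 25 mm above the lid's top face and 20 mm below the fin's top, and is at [0, 0, 0.112] in the box's frame while the lid is shut
- weight_500: steel check weight, 38 mm diameter, 62 mm high, stands loose beside the box; origin at the centre of its underside
- weight_200: smaller check weight, 29 mm diameter, 46 mm high, loose; origin at the centre of its underside
- bottle: brown dropper bottle, 29 mm diameter, 81 mm high, loose; origin at the centre of its underside
- lid: the loose lid, 156 x 186 x 10 mm, 0.35 kg (a little more or less), its edges parallel to the box's; origin in the middle of the plate's underside. Two ribs under it reach 20 mm down into the box and are gripped by a sticky sprung seal: pulling straight up takes some 12 to 22 N (most at 2 to 6 mm up), then the hold fades and is gone 12 mm up; from 22 mm up the lid touches the box no more and only its weight is left
- rim (a point): centre of the box's mouth, at the height of the rim, 77 mm above the table: the lid's origin lies here while the lid is shut
Mind the look-alikes: they are no part of the job. What is meant by the weight_500 is not green, purple or yellow, and is the larger of those in its own colour.

How it is judged:
By the outcome, as a careful person would: the job done as asked, in the order asked, and still so for the second after the job is handed in, while the arm keeps its last pose, push and grip.
It also fails if it takes over 45 s, if anything falls off the work surface, if the arm or the gripper's body presses on something with over 40 N, if the wrist force passes 120 N, or if a joint passes its speed limit or range.

## Working session

There is one attempt and no reset: what is moved stays moved. The work goes in short steps, Python scripts to look and compute and a tool call to move; the robot and the scene stay as the last step left them, time stands still between calls to the robot, and variables do not carry over. Pictures are saved under pics/ and viewed, at most 10 in all, crops included, and the job is handed in when it is done.

Besides the shell and the picture viewer there is one more tool, called after ">>>" in YAML: its name, and indented under it one key for each argument. servo_tool: Moves the arm, as the interface text tells. Its arguments: {"type":"object","properties":{"motion":{"type":"array"},"newtons":{"type":"number"}},"required":["motion"]}

```bash
mkdir -p pics
cat > h.py <<'E'
import numpy as np, cv2
from cell import manip
def cloud(c):
    z=c["range_z"]; h,w=z.shape; f=h/2/np.tan(np.radians(c["vfov"])/2)
    v,u=np.mgrid[:h,:w]; p=np.stack([(u-c["cx"])/f*z,(v-c["cy"])/f*z,z,np.ones_like(z)],-1)
    P=(p@np.array(c["cam_to_world"]).T)[...,:3]; P[z==0]=np.nan
    return P
E
python3 - <<'E'
from h import *
ims=[]
for n in("top","side"):
    c=manip.camera(n); np.savez(n+".npz",P=cloud(c),f=c["frame"]); cv2.imwrite(f"pics/{n}1.png",c["frame"][...,::-1])
P=np.load("top.npz")["P"]
m=(abs(P[...,2]-87)<4)
print(m.sum()); pts=P[m][:,:2].astype(np.float32)
# biggest component
n,l,s,ce=cv2.connectedComponentsWithStats(m.astype(np.uint8))
for i in np.argsort(-s[1:,4])[:4]+1: 
    q=P[l==i][:,:2].astype(np.float32); print(s[i],cv2.minAreaRect(q),np.median(P[l==i][:,2]))
print(manip.read_state())
E
```

```text
4791
[ 204  145   86   72 4708] ((481.38800048828125, 24.170745849609375), (157.00711059570312, 186.216064453125), 2.8885586261749268) 86.81809288993503
[302 179   7  15  57] ((486.789794921875, -111.18197631835938), (32.360477447509766, 12.762029647827148), 3.203057050704956) 88.59006728647978
[314 186   5   8  18] ((481.5853271484375, -138.0958251953125), (16.952880859375, 7.555815696716309), 0.46983596682548523) 89.07265944129693
[316 181   3   4   5] ((497.4285888671875, -137.29408264160156), (7.992415904998779, 3.1903762817382812), 35.54011917114258) 88.35789484564827
{'clock': 0.1, 'joints': array([-1.24857283e+00,  3.00405869e-01,  1.52148386e+00, -1.70759960e-05,
        1.32070840e+00, -6.66138745e-02]), 'qd': array([-0.000867  , -0.00172917, -0.0018274 ,  0.00070664, -0.00020148,
        0.00094424]), 'effort': array([ 1.65874961e-03, -5.32638216e+01, -3.53283799e+01,  7.09431642e-02,
        2.33953045e-02, -3.91968604e-05]), 'eef_pos': array([ 208.42710018, -508.73570647,  204.96323885]), 'eef_rot': array([-3.14058830e+00, -5.04254132e-05,  3.88841578e-01]), 'wrist_force': array([-0.9530477 ,  0.53816358,  0.27508126]), 'moment': array([ 0.04365198, -0.00575665,  0.01996778]), 'finger_force': 0.0, 'finger_gap': 94.44565809698935}
```

View pics/top1.png

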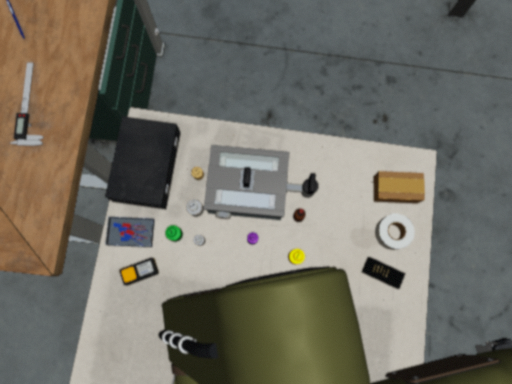

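View pics/side1.png

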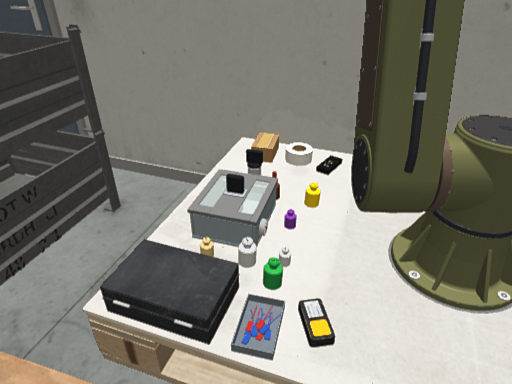

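Run:
```python
from h import *
P=np.load("top.npz")["P"]
ok=np.isfinite(P[...,2])
reg=(P[...,0]>250)&(P[...,0]<780)&(P[...,1]>-450)&(P[...,1]<450)
for lo,hi in((20,84),(98,128),(128,140),(140,400)):
    m=(ok&reg&(P[...,2]>lo)&(P[...,2]<hi)).astype(np.uint8)
    n,l,s,ce=cv2.connectedComponentsWithStats(m)
    for i in range(1,n):
        if s[i,4]<8: continue
        q=P[l==i]; r=cv2.minAreaRect(q[:,:2].astype(np.float32))
        print(lo,s[i],np.round(r[0]),np.round(r[1]),round(r[2],1),"z",np.round(np.percentile(q[:,2],[5,95])))
```

```text
20 [ 105  116   75   93 5153] [500. 280.] [141. 207.] 89.9 z [45. 70.]
20 [221 153   8   9  16] [530.  84.] [ 7. 26.] 60.0 z [81. 84.]
20 [234 155   5   3   8] [534.  58.] [5. 9.] 35.2 z [82. 84.]
20 [259 157   5   4  10] [538.  -1.] [8. 9.] 21.5 z [81. 83.]
20 [263 156   7  10  21] [534. -14.] [14. 22.] 88.7 z [81. 84.]
20 [244 159   4   6  11] [528.  32.] [13.  7.] 29.6 z [81. 84.]
20 [232 160   7   5  11] [520.  58.] [14.  7.] 70.2 z [81. 84.]
20 [239 161   6   7  14] [519.  41.] [11. 15.] 72.2 z [82. 84.]
20 [248 161   5   7  14] [522.  22.] [ 8. 15.] 86.7 z [81. 84.]
20 [269 162   5   6  12] [528. -28.] [ 9. 12.] 79.8 z [82. 84.]
20 [191 167  12  12 116] [496. 152.] [27. 28.] 19.4 z [26. 48.]
20 [257 166   6   4   8] [514.  -1.] [ 7. 10.] 51.4 z [82. 84.]
20 [ 375  171   50   32 1446] [ 530. -344.] [ 70. 112.] 5.2 z [31. 53.]
20 [286 182  29  17 186] [ 483. -105.] [70. 24.] 86.3 z [39. 68.]
20 [216 189   6  11  17] [439.  89.] [20. 13.] 43.9 z [82. 84.]
20 [221 190   6   5  13] [447.  72.] [13.  8.] 67.9 z [82. 84.]
20 [218 195  15  10  30] [429.  67.] [12. 34.] 32.9 z [81. 84.]
[... 646 characters left out ...]
4  38  36 893] [ 420. -344.] [84. 83.] 55.5 z [27. 43.]
20 [151 222   2   9   9] [351. 237.] [20.  2.] 5.1 z [20. 23.]
20 [165 225  17  17 220] [340. 180.] [36. 36.] 54.8 z [31. 63.]
20 [106 232   2   7   8] [314. 342.] [15.  3.] 12.5 z [20. 23.]
20 [247 232  12  13 114] [356.  -7.] [27. 27.] 72.3 z [28. 47.]
20 [194 235  11  11  92] [333. 119.] [24. 23.] 6.0 z [24. 43.]
20 [289 249  16  16 213] [ 326. -116.] [35. 36.] 8.1 z [39. 63.]
20 [130 258  26  12 140] [263. 241.] [60. 25.] 89.8 z [20. 24.]
98 [308 173   8  22 139] [ 488. -124.] [44. 13.] 2.6 z [105. 126.]
98 [243 184   7   4  23] [462.  23.] [ 4. 14.] 6.8 z [101. 126.]
128 [243 167   8  18 118] [481.  24.] [39. 16.] 7.5 z [129. 135.]
```

The top view shows the box at about (247,181), the lid fin at (247,176), the knob at (311,184) and the bottle at (299,214). The silver weights are at (194,207) and (200,239). The side view agrees. Box centre is (481,24) with yaw about 0.05, the knob is at (488.5,-124), and the heights match the given values.

I'll go over the knob with the half-turned grasp, because the direct one would run joint 6 close to its limit.

>>> servo_tool:
  motion:
    - [[0.056,0.077,0,0,0,0.045,0.2],[0.112,0.154,0,0,0,0.09,0.4],[0.168,0.231,0,0,0,0.135,0.4],[0.224,0.308,0,0,0,0.18,0.4],[0.28,0.385,0,0,0,0.225,0.4],[0.336,0.462,0,0,0,0.27,0.4],[0.392,0.539,0,0,0,0.315,0.4],[0.448,0.616,0,0,0,0.36,0.4],[0.504,0.693,0,0,0,0.405,0.4],[0.56,0.769,0,0,0,0.446,0.4]]
  newtons: 40

```text
clock: 1.1
eef_pos: [489.2, -122.6, 205.4]
eef_rot: [-3.141, -0.0, 1.796]
wrist_force: [-0.3, -0.0, 0.6]
finger_gap: 56.4
finger_force: 0.0
```

>>> servo_tool:
  motion:
    - [[0,0,0,0,0,0.045,0.4],[0,0,0,0,0,0.09,0.4],[0,0,0,0,0,0.135,0.4],[0,0,0,0,0,0.18,0.4],[0,0,0,0,0,0.225,0.4],[0,0,0,0,0,0.27,0.4],[0,0,0,0,0,0.315,0.4],[0,0,0,0,0,0.36,0.4],[0,0,0,0,0,0.405,0.4],[0,0,0,0,0,0.446,0.4]]

```text
clock: 2.1
eef_pos: [488.3, -124.4, 205.2]
eef_rot: [3.141, -0.001, -3.086]
wrist_force: [-0.6, 0.7, 0.4]
finger_gap: 56.5
finger_force: 0.0
```

>>> servo_tool:
  motion:
    - [[0,0,0,0,0,0,0.4],[0,0,0,0,0,0,0.4],[0,0,0,0,0,0,0.4]]

```text
clock: 2.4
eef_pos: [488.4, -124.4, 205.3]
eef_rot: [3.142, -0.0, -3.095]
wrist_force: [0.5, -0.9, -0.9]
finger_gap: 56.2
finger_force: 0.0
```

Run:
```python
from h import *
c=manip.camera("wrist"); P=cloud(c); cv2.imwrite("pics/w1.png",c["frame"][...,::-1])
for lo,hi in((118,127),(128,136)):
    m=((P[...,2]>lo)&(P[...,2]<hi)).astype(np.uint8)
    n,l,s,ce=cv2.connectedComponentsWithStats(m)
    for i in range(1,n):
        if s[i,4]<100: continue
        q=P[l==i]; print(s[i],cv2.minAreaRect(q[:,:2].astype(np.float32)),np.median(q[:,2]))
print(manip.read_state())
```

```text
[251 174  12  42 496] ((487.85711669921875, -124.84468078613281), (42.81855010986328, 11.445854187011719), 2.4197754859924316) 123.83665627947434
[390 176  18  38 187] ((479.3721618652344, 16.045255661010742), (11.160469055175781, 39.676483154296875), 77.0568618774414) 122.48991177801327
[395 177  21  39 615] ((480.81170654296875, 22.380859375), (39.29739761352539, 16.256729125976562), 2.198787212371826) 131.69528566832147
{'clock': 2.45, 'joints': array([-3.22100735e-01,  1.97611991e-01,  1.64875443e+00, -2.00081219e-05,
        1.29533050e+00, -1.93999977e+00]), 'qd': array([ 0.00030906,  0.00030564,  0.00076184,  0.00016028, -0.00085473,
       -0.01172281]), 'effort': array([-1.58816329e-03, -4.67716026e+01, -3.48988402e+01, -3.99651588e-02,
        6.44844328e-02,  5.22307155e-02]), 'eef_pos': array([ 488.47119897, -124.43501383,  205.38968932]), 'eef_rot': array([ 3.14157298e+00, -1.04194425e-04, -3.09448450e+00]), 'wrist_force': array([-0.47072374,  0.39840034, -0.06178972]), 'moment': array([ 0.08831963, -0.16495002,  0.01488514]), 'finger_force': 0.0, 'finger_gap': 56.29087607856185}
```

>>> servo_tool:
  motion:
    - [[0,0,-0.04,0,0,0,0.4],[0,0,-0.08,0,0,0,0.4],[0,0,-0.12,0,0,0,0.4],[0,0,-0.15,0,0,0,0.4],[0,0,-0.18,0,0,0,0.4],[0,0,-0.2,0,0,0,0.4],[0,0,-0.216,0,0,0,0.4],[0,0,-0.216,0,0,0,0.4]]

```text
clock: 3.25
eef_pos: [488.2, -124.3, 96.7]
eef_rot: [3.141, -0.001, -3.093]
wrist_force: [0.7, 0.4, -0.8]
finger_gap: 56.1
finger_force: 0.0
```

>>> servo_tool:
  motion:
    - [[0,0,0,0,0,0,0.7],[0,0,0,0,0,0,0.8],[0,0,0,0,0,0,0.9],[0,0,0,0,0,0,1],[0,0,0,0,0,0,1],[0,0,0,0,0,0,1],[0,0,0,0,0,0,1]]
  newtons: 40

```text
clock: 3.95
eef_pos: [488.5, -124.3, 97.5]
eef_rot: [3.141, 0.0, -3.092]
wrist_force: [0.2, 2.1, 0.9]
finger_gap: 12.7
finger_force: 40.0
```

>>> servo_tool:
  motion:
    - [[0,0,0,0,0,-0.04,1],[0,0,0,0,0,-0.08,1],[0,0,0,0,0,-0.12,1],[0,0,0,0,0,-0.16,1],[0,0,0,0,0,-0.2,1],[0,0,0,0,0,-0.24,1],[0,0,0,0,0,-0.28,1],[0,0,0,0,0,-0.32,1],[0,0,0,0,0,-0.35,1],[0,0,0,0,0,-0.37,1]]

```text
clock: 4.95
eef_pos: [488.5, -124.3, 97.5]
eef_rot: [3.141, -0.0, 2.025]
wrist_force: [0.2, 1.9, 2.6]
finger_gap: 12.7
finger_force: 40.0
```

>>> servo_tool:
  motion:
    - [[0,0,0,0,0,-0.008,1],[0,0,0,0,0,-0.016,1],[0,0,0,0,0,-0.02,1],[0,0,0,0,0,-0.02,1]]

```text
clock: 5.35
eef_pos: [488.5, -124.4, 97.5]
eef_rot: [3.141, 0.0, 1.966]
wrist_force: [-0.9, 2.2, 3.0]
finger_gap: 12.7
finger_force: 40.1
```

```bash
python3 -c "
from h import *
s=manip.read_state();print(s['moment'],s['eef_rot'],s['wrist_force'],s['effort'][5],s['joints'][5])"
```

```text
[ 0.4149778  -0.06791876  0.37344361] [3.14149989e+00 2.84023037e-05 1.96643087e+00] [-0.86612067  2.16234603  3.03335716] 0.6697538495063782 -0.7176339500403317
```

>>> servo_tool:
  motion:
    - [[0,0,0,0,0,-0.005,1],[0,0,0,0,0,-0.01,1],[0,0,0,0,0,-0.01,1]]

```text
clock: 5.65
eef_pos: [488.5, -124.4, 97.5]
eef_rot: [3.141, 0.0, 1.934]
wrist_force: [-0.3, 2.6, 3.4]
finger_gap: 12.6
finger_force: 40.6
```

```bash
python3 -c "
from h import *
s=manip.read_state();print(s['moment'],s['eef_rot'],s['joints'][5])"
```

```text
[ 0.56908285 -0.04780401  0.65034146] [3.14147150e+00 6.60410486e-05 1.93408852e+00] -0.6852992868043631
```

>>> servo_tool:
  motion:
    - [[0,0,0,0,0,0,0.25],[0,0,0,0,0,0,0.25],[0,0,0,0,0,0,0.25],[0,0,0,0,0,0,0.25],[0,0,0,0,0,0,0.25],[0,0,0,0,0,0,0.25],[0,0,0,0,0,0,0.25],[0,0,0,0,0,0,0.25]]

```text
clock: 6.45
eef_pos: [488.5, -124.5, 97.5]
eef_rot: [-3.142, 0.0, 1.934]
wrist_force: [0.4, -0.4, 0.7]
finger_gap: 69.8
finger_force: 0.0
```

>>> servo_tool:
  motion:
    - [[0,0,0.02,0,0,0,0.25],[0,0,0.05,0,0,0,0.25],[0,0,0.1,0,0,0,0.25],[0,0,0.16,0,0,0,0.25],[0,0,0.22,0,0,0,0.25],[0,0,0.22,0,0,0,0.3]]

```text
clock: 7.05
eef_pos: [489.8, -124.9, 212.0]
eef_rot: [3.136, 0.004, 1.935]
wrist_force: [0.5, -0.4, -0.2]
finger_gap: 66.9
finger_force: 0.0
```

Run:
```python
from h import *
for w in("wrist","top"):
  c=manip.camera(w); P=cloud(c); cv2.imwrite(f"pics/{w}2.png",c["frame"][...,::-1])
  for lo,hi in((112,127),(128,136)):
    m=((P[...,2]>lo)&(P[...,2]<hi)).astype(np.uint8)
    n,l,s,ce=cv2.connectedComponentsWithStats(m)
    for i in range(1,n):
        q=P[l==i]
        if s[i,4]<30 or abs(q[:,0].mean()-485)>60: continue
        print(w,s[i],cv2.minAreaRect(q[:,:2].astype(np.float32)),np.median(q[:,2]))
```

```text
wrist [282  41  40  21 197] ((480.55517578125, 15.262133598327637), (4.027703285217285, 38.015052795410156), 88.08711242675781) 119.53243792769172
wrist [235 180  41  24 567] ((488.4101867675781, -125.0029296875), (43.823883056640625, 13.488503456115723), 2.6891982555389404) 123.6550186275282
wrist [284  27  45  31 844] ((481.3004455566406, 22.463191986083984), (39.72411346435547, 16.06022071838379), 2.92108154296875) 131.6617726250654
top [243 167   8  18 119] ((481.02142333984375, 23.91547393798828), (38.82902526855469, 15.60210132598877), 8.12531852722168) 131.78031706102786
```

>>> servo_tool:
  motion:
    - [[0,0.03,0,0,0,0.04,0.4],[0,0.08,0,0,0,0.08,0.4],[-0.005,0.15,0,0,0,0.12,0.4],[-0.01,0.22,0,0,0,0.16,0.4],[-0.014,0.27,0,0,0,0.2,0.4],[-0.014,0.295,0,0,0,0.245,0.4],[-0.014,0.295,0,0,0,0.29,0.4],[-0.014,0.295,0,0,0,0.335,0.4],[-0.014,0.295,0,0,0,0.375,0.4],[-0.014,0.295,0,0,0,0.4,0.4]]

```text
clock: 8.15
eef_pos: [481.0, 23.1, 206.3]
eef_rot: [3.141, -0.002, -3.087]
wrist_force: [-0.1, 0.4, -0.2]
finger_gap: 56.1
finger_force: 0.0
```

>>> servo_tool:
  motion:
    - [[0,0,-0.04,0,0,0,0.4],[0,0,-0.08,0,0,0,0.4],[0,0,-0.1,0,0,0,0.4],[0,0,-0.1,0,0,0,0.4]]

```text
clock: 8.55
eef_pos: [480.6, 23.1, 155.9]
eef_rot: [3.141, -0.003, -3.092]
wrist_force: [-0.0, -0.2, -0.3]
finger_gap: 56.5
finger_force: 0.0
```

Run:
```python
from h import *
c=manip.camera("wrist"); P=cloud(c); cv2.imwrite("pics/w3.png",c["frame"][...,::-1])
m=((P[...,2]>127)&(P[...,2]<136)).astype(np.uint8)
n,l,s,ce=cv2.connectedComponentsWithStats(m)
for i in range(1,n):
    q=P[l==i]
    if s[i,4]>50: print(s[i],cv2.minAreaRect(q[:,:2].astype(np.float32)),np.median(q[:,2]))
s=manip.read_state();print(s['eef_pos'],s['eef_rot'],s['joints'])
```

```text
[248 190  19  47 866] ((480.7319641113281, 23.10201644897461), (38.999298095703125, 14.995868682861328), 2.352405309677124) 131.65937611265161
[481.21406076  23.05632632 157.04283627] [ 3.14152391e+00 -1.52608265e-03 -3.09209652e+00] [-2.81394606e-02  1.97496971e-01  1.76710200e+00 -5.39204053e-05
  1.17852050e+00 -1.64841122e+00]
```

View pics/w3.png

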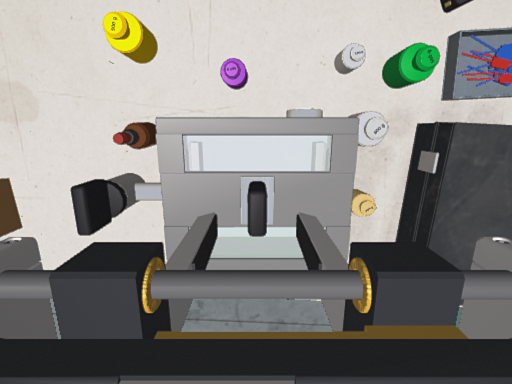

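The fin at (257,208) is centred between the open fingers. The silver weight (372,128) and the bottle (135,135) are standing clear.

>>> servo_tool:
  motion:
    - [[0,0,-0.04,0,0,0,0.4],[0,0,-0.075,0,0,0,0.4],[0,0,-0.1,0,0,0,0.4],[0,0,-0.118,0,0,0,0.4],[0,0,-0.126,0,0,0,0.4],[0,0,-0.126,0,0,0,0.4]]

```text
clock: 9.2
eef_pos: [481.6, 23.1, 94.5]
eef_rot: [-3.142, -0.0, -3.092]
wrist_force: [-1.1, -1.2, 0.0]
finger_gap: 56.6
finger_force: 0.0
```

>>> servo_tool:
  motion:
    - [[0,0,0,0,0,0,0.7],[0,0,0,0,0,0,0.8],[0,0,0,0,0,0,0.9],[0,0,0,0,0,0,1],[0,0,0,0,0,0,1],[0,0,0,0,0,0,1],[0,0,0,0,0,0,1]]
  newtons: 60

```text
clock: 9.9
eef_pos: [481.5, 23.2, 94.5]
eef_rot: [3.141, 0.0, -3.092]
wrist_force: [-1.3, 2.1, 0.9]
finger_gap: 16.0
finger_force: 60.0
```

>>> servo_tool:
  motion:
    - [[0,0,0.001,0,0,0,1],[0,0,0.002,0,0,0,1],[0,0,0.003,0,0,0,1],[0,0,0.004,0,0,0,1],[0,0,0.005,0,0,0,1],[0,0,0.006,0,0,0,1]]

```text
clock: 10.5
eef_pos: [480.9, 22.9, 96.8]
eef_rot: [-3.141, -0.002, -3.092]
wrist_force: [0.7, 1.2, -17.3]
finger_gap: 15.6
finger_force: 60.0
```

>>> servo_tool:
  motion:
    - [[0,0,0.001,0,0,0,1],[0,0,0.002,0,0,0,1],[0,0,0.003,0,0,0,1],[0,0,0.004,0,0,0,1],[0,0,0.005,0,0,0,1],[0,0,0.006,0,0,0,1],[0,0,0.007,0,0,0,1],[0,0,0.008,0,0,0,1],[0,0,0.009,0,0,0,1],[0,0,0.01,0,0,0,1]]

```text
clock: 11.5
eef_pos: [481.8, 23.0, 102.7]
eef_rot: [-3.142, 0.001, -3.092]
wrist_force: [-2.5, 0.8, -8.6]
finger_gap: 15.5
finger_force: 60.0
```

>>> servo_tool:
  motion:
    - [[0,0,0.001,0,0,0,1],[0,0,0.002,0,0,0,1],[0,0,0.003,0,0,0,1],[0,0,0.004,0,0,0,1],[0,0,0.005,0,0,0,1],[0,0,0.006,0,0,0,1],[0,0,0.007,0,0,0,1],[0,0,0.008,0,0,0,1],[0,0,0.009,0,0,0,1],[0,0,0.01,0,0,0,1]]

```text
clock: 12.5
eef_pos: [481.5, 22.8, 107.6]
eef_rot: [-3.141, 0.0, -3.092]
wrist_force: [0.2, 0.9, -2.7]
finger_gap: 15.5
finger_force: 60.0
```

Run:
```python
from h import *
s=manip.read_state();print(s['moment'],s['eef_pos'])
c=manip.camera("wrist"); P=cloud(c); cv2.imwrite("pics/w4.png",c["frame"][...,::-1])
for w,P in(("w",P),("t",cloud(manip.camera("top")))):
    m=(P[...,2]>88)&(P[...,2]<112)&(abs(P[...,0]-481)<85)&(abs(P[...,1]-24)<100)
    q=P[m]
    if len(q)<50: continue
    A=np.c_[q[:,0]-481,q[:,1]-23,np.ones(len(q))]
    for _ in range(8):
        k=np.linalg.lstsq(A,q[:,2],rcond=None)[0]; r=abs(A@k-q[:,2])<2; A,q=A[r],q[r]
    print(w,len(q),k)
```

```text
[ 0.11511571 -0.10775816 -0.00126281] [481.53350677  22.84710542 107.56790428]
w 26854 [7.57657921e-03 2.39689111e-04 9.99277338e+01]
t 340 [ 7.38084666e-03 -4.70559934e-02  9.67579665e+01]
```

The seal has given way gently: the lid is 13 mm up, level, with only its weight on the wrist. I'll raise it to 30 mm.

>>> servo_tool:
  motion:
    - [[0,0,0.002,0,0,0,1],[0,0,0.005,0,0,0,1],[0,0,0.009,0,0,0,1],[0,0,0.013,0,0,0,1],[0,0,0.017,0,0,0,1],[0,0,0.021,0,0,0,1],[0,0,0.025,0,0,0,1],[0,0,0.029,0,0,0,1],[0,0,0.032,0,0,0,1],[0,0,0.034,0,0,0,1]]

```text
clock: 13.6
eef_pos: [481.5, 23.0, 124.6]
eef_rot: [-3.142, 0.0, -3.092]
wrist_force: [0.5, 0.0, -3.3]
finger_gap: 15.8
finger_force: 60.0
```

>>> servo_tool:
  motion:
    - [[0,0,0,0,0,0,1],[0,0,0,0,0,0,1],[0,0,0,0,0,0,1],[0,0,0,0,0,0,1],[0,0,0,0,0,0,1]]

```text
clock: 14.1
eef_pos: [481.5, 23.1, 124.4]
eef_rot: [-3.142, -0.0, -3.092]
wrist_force: [0.8, -0.0, -2.8]
finger_gap: 15.7
finger_force: 60.0
```

Run:
```python
from h import *
c=manip.camera("wrist"); P=cloud(c)
cv2.imwrite("pics/s5.png",manip.camera("side")["frame"][...,::-1])
m=(P[...,2]>110)&(P[...,2]<124)&(abs(P[...,0]-481)<85)&(abs(P[...,1]-24)<100)
q=P[m];A=np.c_[q[:,0]-481,q[:,1]-23,np.ones(len(q))]
for _ in range(8):
    k=np.linalg.lstsq(A,q[:,2],rcond=None)[0]; r=abs(A@k-q[:,2])<2; A,q=A[r],q[r]
print(len(q),k)
```

```text
27001 [7.65012021e-03 8.16830163e-04 1.16741194e+02]
```

View pics/s5.png

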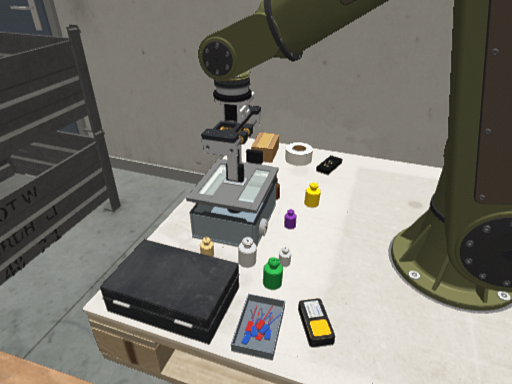

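The lid is held level about 30 mm above the box at (235,190). The weights (248,250) and (285,257) and the bottle (277,190) are standing where they were.

```bash
python3 -c "
from cell import manip
print(manip.sign_off())"
```

```text
the job is handed in; nothing more can be done
None
```

The job is handed in at about 14 s: the vent knob was turned clockwise to its stop and sprang back, then the lid was pulled free gently and is held level 30 mm above the box, with the weights and bottle still standing where they were.

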